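# Find the rattling choke case and hold it out for hand-over

## Robot

A 6-joint arm with a two-finger parallel gripper is mounted at the origin on the work surface. World frame = base frame: x ahead of the robot, y to its left, z up, the work surface at z = 0. Lengths are in mm, angles in rad, forces in N, time in s.
With the tool pointing down it reaches from about 300 to 775 mm from the base axis. Payload 14.6 kg.
Tool frame: the origin (TCP) lies between the finger pads; the fingertips stand 19 mm ahead of it and the grasp point (between the pads) is the TCP; z points along the fingers, y is the line along which they close (so a half turn about z gives the same grasp; the last joint's range is limited). The gripper opens to 94 mm and grips with 3 to 60 N. Pads are 16 mm wide; open, the fingers measure 119 mm over their backs; the gripper's body (75 mm by 177 mm) begins 78 mm behind the grasp point.
Start: joints at [1.113, 0.3, 1.521, -0, 1.321, -0.067], TCP at [209.507, 508.524, 224.446] pointing down, gripper open.
Joint ranges: [-3.03, 3.03], [-0.79, 2.21], [0.23, 2.52], [-1.04, 4.18], [0, 3.07], [-2.55, 2.55]. Speed limits (rad/s): [2.22, 2.22, 2.57, 3.14, 3.14, 3.14].

## Interface

Orientations are given as [roll, pitch, yaw] about the fixed x, y, z axes, in that order (R = Rz(yaw) Ry(pitch) Rx(roll)).
In Python, from cell import monitor, imaging, job, find_in, trace gives the robot as it stands. The module is installed in compiled form; this text tells all that it offers.
- The arm moves only by the tool arm_command, never from a script. Its argument "steps" is a list of rows, each a list of 5 numbers: the opening, from 0 (shut) to 1 (fully open), then the shift along the tool's x, y, z in mm, then the turn about the tool's z in degrees. In form: [[gripper, dx, dy, dz, turn], ...]. A call has 1 to 20 rows; each row is the pose to reach, as a shift and turn from the pose commanded when the call began, along the tool's axes at that moment; what a row does not reach only later rows make up. A row lasts 1/8 s, in which the tool goes at most 62.5 mm and 10.7 degrees, less where a joint would pass 70% of its speed; a pose out of reach is approached as far as the arm can. A call with a gripper value outside its range is refused whole. The fingers move at their own pace and stop on an object; "force" is the grip in N (left out, the last holds). Time passes only in rows, so rows that repeat a pose let the fingers close. It gives the time, the measured TCP pose, the force, the opening and the grip force at its end, in the units of the state.
- monitor.read_state(): the state, without advancing time (a new reading comes with each control period).
- imaging.camera(name): name is "side" or "top"; returns a dict with "img" (384x512x3 uint8, red, green, blue), "mtx" (3x3 intrinsics, pixels), "D" ([k1, k2, p1, p2, k3] as OpenCV has them; the pictures are not rectified), "view" (4x4, takes a point from world to camera coordinates). Camera axes: x right, y down, z forward; pixel columns grow to the right and rows downward; lengths in mm; the calibration is good to about 2 mm. A picture is of the moment at which its call begins. There is no depth.
- job.sign_off(): hands the job in; it is judged then, once.
Trained networks look in a picture, given as the dict that the camera call returned (one of the last four; its "shot" number tells which), for a name from the list of things; names that differ only in an ending like _2 or _b are one class to them, and where a whole thing is asked for, a point or a joint stands for the part that bears it (a point fixed in the world has none). Each returns a list of dicts, best first, with "p" (0 to 1); they miss things now and then, are a little off and sometimes report something else, mostly with a low value. They report only what shows in the picture. A call takes as long as a camera call. They do not tell look-alikes from the thing itself.
- find_in(picture, target): "rect" ([centre column, centre row, width, height] in pixels, round what is visible of it).
- trace(picture, target): "region" (384x512 bool, what is visible of it) and "rect" ([centre column, centre row, width, height] in pixels, round what is visible of it).
The state is a dict: "clock": time; "joints": joint angles; "qd": joint speeds; "effort": joint torques, N m; "eef_pos": TCP position; "eef_rot": TCP orientation; "wrist_force": force on the tool from outside, world axes, zero at the start; "moment": the same for the moment, N m; "finger_gap": finger opening in mm; "finger_force": force on a finger pad.
Only numpy, scipy, OpenCV 4.12 (cv2) and the standard library are available. Lean on these libraries where they do the work, as an engineer would, in place of code of your own. Each camera call takes 0.05 s, during which the arm holds its last target. There are 200 camera calls.

## Task

One of the three sealed aluminium cases on the cork has a core that has broken loose: lift and shake them one at a time until you find the one that rattles, setting every silent one back down where it stood. Hold the rattling case out to the inspector over the middle of the shallow grey hand-over tray, level, its long sides parallel to the tray's long sides and its underside about 10 cm above the bench, and finish while still holding it there, with everything else left alone.

Things in the scene. Friction and masses are not known exactly. Their poses are not given: they have to be found in the camera images.
- case_1: Sealed aluminium case, a closed box 110 mm long (its x), 50 mm wide (y), 48 mm high (z), dark seam band 38 mm up, paper patch on top; starts flat on the cork. The three look identical; which one rattles changes from start to start. Origin: centre of its underside. 0.2 to 0.94 kg, each differing at random, so weight alone does not tell the rattling one.
- case_2: Sealed aluminium case, a closed box 110 mm long (its x), 50 mm wide (y), 48 mm high (z), dark seam band 38 mm up, paper patch on top; starts flat on the cork. The three look identical; which one rattles changes from start to start. Origin: centre of its underside. Rattling case: a loose 36 mm steel ball (0.19 kg) in it rolls 66 mm along x, 6 mm along y once tipped over 4 degrees; felt at the wrist.
- case_3: Sealed aluminium case, a closed box 110 mm long (its x), 50 mm wide (y), 48 mm high (z), dark seam band 38 mm up, paper patch on top; starts flat on the cork. The three look identical; which one rattles changes from start to start. Origin: centre of its underside. Silent cases have nothing loose: no knock or weight shift when shaken or tipped.
- tray: Shallow open grey sheet-metal tray fixed to the bench beyond the cases, 130 mm long (its x), 90 mm wide (its y), 12 mm high, 3 mm walls. Origin: centre of its underside; x along its long sides, z up.
- fuse_holder: Squat glass fuse holder with brass ends, standing upright, 28 mm diameter, 34 mm high. Origin: centre of its underside. A bystander, to be left alone.
- cone_frame: Cream round speaker cone frame, a dish 112 mm across the rim, 33 mm high, mouth up. Origin: centre of its underside. A bystander, to be left alone.
- belt_clip: Black plastic belt clip lying flat, 52 mm long (x), 20 mm wide, 14 mm high. Origin: centre of its underside. A bystander, to be left alone.
- chassis_plates: Pair of stacked aluminium chassis plates, together 168 mm (x) by 106 mm (y), 5 mm high. Origin: centre of the lower plate's underside. A bystander, to be left alone.
There are look-alikes about, which are no part of the job. What is shaped like the case_1 but pink or red is not meant.

How it is judged (in metres and radians):
On the way:
1. the rattling case is held clear of the bench (20 mm or more) and shaken: moved faster than 0.12 m/s, tilted over 0.2 rad or turned faster than 0.8 rad/s (((contact force between case_1_c0 and anything else above 0.3 N and height (world z) of case_1 above 0.02 m and contact force between case_1 and the fingers above 0.5 N and (linear speed of case_1 above 0.12 m/s or angle between case_1's own z axis and vertical above 0.2 rad or angular speed of case_1 above 0.8 rad/s)) or (contact force between case_2_c0 and anything else above 0.3 N and height (world z) of case_2 above 0.02 m and contact force between case_2 and the fingers above 0.5 N and (linear speed of case_2 above 0.12 m/s or angle between case_2's own z axis and vertical above 0.2 rad or angular speed of case_2 above 0.8 rad/s)) or (contact force between case_3_c0 and anything else above 0.3 N and height (world z) of case_3 above 0.02 m and contact force between case_3 and the fingers above 0.5 N and (linear speed of case_3 above 0.12 m/s or angle between case_3's own z axis and vertical above 0.2 rad or angular speed of case_3 above 0.8 rad/s)))), for 0.02 s.
At the end, for the whole second after the job is handed in: The rattling case is held by the fingers, at rest, underside 50-180 mm over the bench, within 40 mm of the tray centre (horizontally), level and parallel to the tray within 0.2 and 0.25 rad; the silent cases stand upright on the bench within 40 mm of where they started (((contact force between case_1_c0 and anything else above 0.3 N and contact force between case_1 and the fingers above 1 N and height (world z) of case_1 between 0.05 and 0.18 m and horizontal distance between case_1 and tray below 0.04 m and angle between case_1's own z axis and vertical below 0.2 rad and angle between the x axis of case_1 and the x axis of tray, either way round below 0.25 rad and linear speed of case_1 below 0.03 m/s and height (world z) of each of case_2, case_3 below 0.01 m and angle between each of case_2, case_3's own z axis and vertical below 0.1 rad and distance of each of case_2, case_3 from where it was at the start of the episode below 0.04 m and contact force between case_1 and case_2 below 0.1 N and contact force between case_1 and case_3 below 0.1 N) or (contact force between case_2_c0 and anything else above 0.3 N and contact force between case_2 and the fingers above 1 N and height (world z) of case_2 between 0.05 and 0.18 m and horizontal distance between case_2 and tray below 0.04 m and angle between case_2's own z axis and vertical below 0.2 rad and angle between the x axis of case_2 and the x axis of tray, either way round below 0.25 rad and linear speed of case_2 below 0.03 m/s and height (world z) of each of case_1, case_3 below 0.01 m and angle between each of case_1, case_3's own z axis and vertical below 0.1 rad and distance of each of case_1, case_3 from where it was at the start of the episode below 0.04 m and contact force between case_2 and case_1 below 0.1 N and contact force between case_2 and case_3 below 0.1 N) or (contact force between case_3_c0 and anything else above 0.3 N and contact force between case_3 and the fingers above 1 N and height (world z) of case_3 between 0.05 and 0.18 m and horizontal distance between case_3 and tray below 0.04 m and angle between case_3's own z axis and vertical below 0.2 rad and angle between the x axis of case_3 and the x axis of tray, either way round below 0.25 rad and linear speed of case_3 below 0.03 m/s and height (world z) of each of case_1, case_2 below 0.01 m and angle between each of case_1, case_2's own z axis and vertical below 0.1 rad and distance of each of case_1, case_2 from where it was at the start of the episode below 0.04 m and contact force between case_3 and case_1 below 0.1 N and contact force between case_3 and case_2 below 0.1 N))); the arm keeps its last pose, push and grip.
It fails at once if a bystander is moved more than 25 mm (distance of any of fuse_holder, cone_frame, belt_clip, chassis_plates from where it was at the start of the episode above 0.025 m).
It fails at once if a case is dropped or thrown: it moves faster than 0.7 m/s out of the fingers ((linear speed of case_1 above 0.7 m/s and contact force between case_1 and the fingers below 0.1 N) or (linear speed of case_2 above 0.7 m/s and contact force between case_2 and the fingers below 0.1 N) or (linear speed of case_3 above 0.7 m/s and contact force between case_3 and the fingers below 0.1 N)).
It also fails if it takes over 72 s, if anything falls off the work surface, if the arm or the gripper's body presses on something with over 40 N, if the wrist force passes 120 N, or if a joint passes its speed limit or range.

## Working session

There is one attempt and no reset: what is moved stays moved. The work goes in short steps, Python scripts to look and compute and a tool call to move; the robot and the scene stay as the last step left them, time stands still between calls to the robot, and variables do not carry over. Pictures are saved under pics/ and viewed, at most 10 in all, crops included, and the job is handed in when it is done.

Besides the shell and the picture viewer there is one more tool, called as name(argument=value, ...), one argument or row to a line, values as JSON. arm_command: Moves the arm, as the interface text tells. Its arguments: {"type":"object","properties":{"steps":{"type":"array","items":{"type":"array","items":{"type":"number"}}},"force":{"type":"number"}},"required":["steps"]}

```bash
mkdir -p pics; cat > h.py <<'E'
import numpy as np, cv2
from cell import monitor, imaging, job, find_in, trace
def ray(c,px,z):
    p=cv2.undistortPoints(np.array([[px]],float),c["mtx"],np.array(c["D"],float))[0,0]
    V=np.array(c["view"]);R=V[:3,:3];t=V[:3,3]
    o=-R.T@t; d=R.T@np.array([p[0],p[1],1.]); return o+d*(z-o[2])/d[2]
def rectw(c,reg,z):
    cs,_=cv2.findContours(reg.astype(np.uint8),cv2.RETR_EXTERNAL,cv2.CHAIN_APPROX_NONE)
    k=max(cs,key=cv2.contourArea)[:,0,:]
    w=np.array([ray(c,p,z)[:2] for p in k],np.float32)
    return cv2.minAreaRect(w)
E
python3 - <<'E'
from h import *
for n in("top","side"):
    c=imaging.camera(n); cv2.imwrite(f"pics/{n}0.png",c["img"][...,::-1])
    V=np.array(c["view"]);print(n,(-V[:3,:3].T@V[:3,3]).round())
    for t in("case_1","tray","fuse_holder","cone_frame","belt_clip","chassis_plates"):
        for r in trace(c,t):
            if r["p"]<.2: continue
            print(t,round(r["p"],2),np.round(r["rect"]),np.median(c["img"][r["region"]],axis=0), [np.round(x,1) for x in rectw(c,r["region"],48 if t=="case_1" else 10)] if n=="top" else "")
s=monitor.read_state();print(s)
E
```

```text
top [ 278.   -6. 1300.]
case_1 0.98 [347. 277.  23.  42.] [200.  32.  24.] [array([ 303.2, -272.1]), array([ 58.6, 109. ]), np.float64(84.1)]
case_1 0.92 [355. 128.  40.  36.] [214. 112. 136.] [array([ 744.8, -311.6]), array([112.2,  68.3]), np.float64(38.7)]
case_1 0.85 [332. 223.  28.  40.] [185. 180. 175.] [array([ 453.8, -233.4]), array([109.4,  57.5]), np.float64(27.0)]
case_1 0.85 [252. 229.  28.  42.] [188. 184. 178.] [array([445.9,  -2.1]), array([ 53.3, 113. ]), np.float64(69.4)]
case_1 0.76 [387. 241.  30.  40.] [191.  18.  12.] [array([ 403.4, -390.8]), array([110.8,  63.2]), np.float64(5.5)]
case_1 0.66 [175. 232.  28.  40.] [184. 179. 174.] [array([424.7, 224.3]), array([113.7,  55.9]), np.float64(6.1)]
fuse_holder 0.43 [348. 164.  14.  13.] [177. 133.  44.] [array([ 638.4, -282.9]), array([31.7, 31.7]), np.float64(0.4)]
cone_frame 0.65 [159. 163.  38.  40.] [173. 151. 108.] [array([638.9, 291.5]), array([112.7, 111.1]), np.float64(46.3)]
belt_clip 0.52 [378. 194.  15.  10.] [40. 39. 39.] [array([ 548.5, -382.6]), array([50. , 22.3]), np.float64(52.2)]
chassis_plates 0.6
[... 861 characters left out ...]
  41.] [143. 141. 134.] 
{'clock': 0.7, 'joints': array([ 1.11342077e+00,  2.99886168e-01,  1.52099928e+00, -1.02274908e-05,
        1.32070299e+00, -6.66248801e-02]), 'qd': array([ 0.00179895, -0.00033971,  0.00198804, -0.00089703, -0.00277749,
       -0.00128558]), 'effort': array([-4.53536322e-04, -5.31579387e+01, -3.52871239e+01,  7.07358588e-02,
        2.13502283e-02, -1.81846201e-05]), 'eef_pos': array([209.49854758, 508.52630738, 224.45347811]), 'eef_rot': array([3.14158910e+00, 1.01683665e-05, 2.75084451e+00]), 'wrist_force': array([-0.11988276, -0.461045  , -0.50604155]), 'moment': array([ 0.0193795 , -0.00917311, -0.05761544]), 'finger_force': 0.0, 'finger_gap': 94.10800526323061}
```

```bash
python3 - <<'E'
import cv2
a=cv2.imread("pics/top0.png");cv2.imwrite("pics/top0b.png",cv2.resize(a[90:330,85:435],None,fx=2.2,fy=2.2,interpolation=cv2.INTER_CUBIC))
E
```

```text
(no output)
```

View pics/top0b.png

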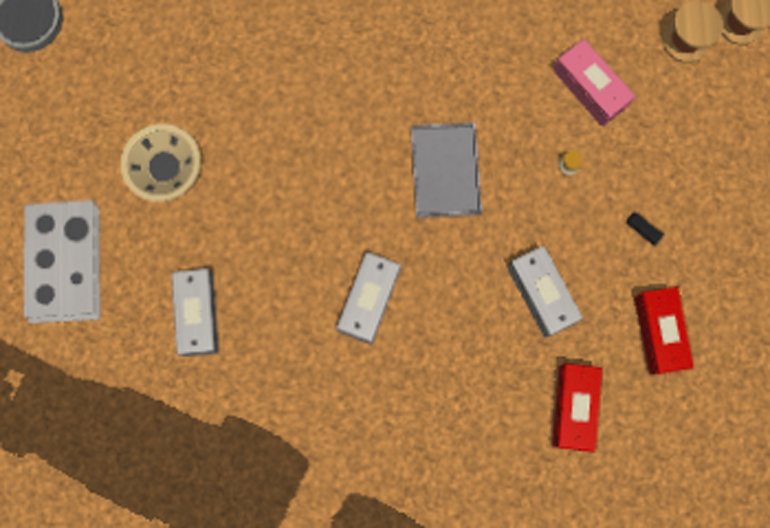

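View pics/side0.png

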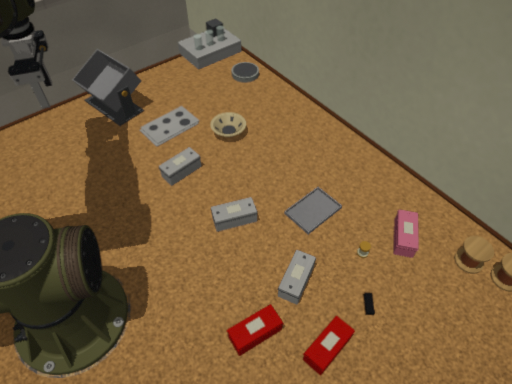

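The pictures show three silver cases, at crop pixels (194,310), (369,297) and (546,290), and the tray at (446,170). The red and pink boxes are the look-alikes. Next I'll refine the case poses using the paper patches and hulls.

```bash
cat >> h.py <<'E'
def plan(x,y,z,th):
    """shift/turn from current pose so that TCP is at x,y,z, tool x along th (mod pi)"""
    s=monitor.read_state();p=s["eef_pos"];yaw=s["eef_rot"][2]
    d=np.array([x,y,z])-p
    X=np.array([np.cos(yaw),np.sin(yaw),0]);Y=np.array([np.sin(yaw),-np.cos(yaw),0])
    q1=np.arctan2(y,x); best=min((th+k*np.pi for k in range(-3,4)),key=lambda a:abs(q1+np.pi/2-a))
    t=best-yaw; t=(t+np.pi)%(2*np.pi)-np.pi
    print("shift",np.round([d@X,d@Y,-d[2]],1),"turn",round(np.degrees(-t),1),"q6 end",round(s["joints"][5]+(q1-s["joints"][0])-t,2),"clock",s["clock"])
E
python3 - <<'E'
from h import *
c=imaging.camera("top"); im=c["img"].astype(int)
for r in trace(c,"case_1"):
    m=r["region"]; med=np.median(im[m],axis=0)
    if med[0]-med[2]>40: continue
    sat=im.max(2)-im.min(2)
    patch=m&(im[...,2]<im[...,0]-28)&(im.min(2)>140)
    patch=cv2.morphologyEx(patch.astype(np.uint8),cv2.MORPH_OPEN,np.ones((2,2)))
    n,l,st,ce=cv2.connectedComponentsWithStats(patch); i=1+np.argmax(st[1:,4])
    top=m&(im.min(2)>125)
    rr=rectw(c,top,48)
    b=cv2.boxPoints(rr);e=max((b[1]-b[0],b[2]-b[1]),key=np.linalg.norm)
    print("patch",st[i,4],ray(c,ce[i],48).round(1)[:2],"top",np.round(rr[0],1),np.round(rr[1],1),"ang",round(np.degrees(np.arctan2(e[1],e[0]))%180,1))
px=np.array([(412,127),(474,124),(480,214),(417,216)])/2.2+[85,90]
w=np.array([ray(c,p,12)[:2] for p in px]);print(w.round(), w.mean(0),np.linalg.norm(np.diff(w,axis=0),axis=1), np.degrees(np.arctan2(*(w[0]+w[1]-w[2]-w[3])[::-1])))
plan(425,224,150,np.radians(6))
E
```

```text
patch 76 [ 453.2 -240.5] top [ 456.2 -237.1] [108.4  48.3] ang 26.9
patch 76 [422.5 226. ] top [425.8 228.4] [108.3  48.1] ang 6.1
patch 77 [444.   -6.1] top [446.3  -2.9] [ 48.5 108.9] ang 159.6
[[ 688.  -63.]
 [ 693. -150.]
 [ 564. -156.]
 [ 561.  -69.]] [ 626.75509596 -109.55210946] [ 86.83674667 128.92825409  86.37413431] 2.658839386980348
shift [-307.6 -181.    74.4] turn -28.4 q6 end -1.19 clock 0.8
```

arm_command(
  steps=[
    [1,-307,-177,74,-28.4],
    [1,-307,-177,74,-28.4],
    [1,-307,-177,74,-28.4],
    [1,-307,-177,74,-28.4],
    [1,-307,-177,74,-28.4],
    [1,-307,-177,74,-28.4],
    [1,-307,-177,74,-28.4],
    [1,-307,-177,74,-28.4],
  ],
  force=50,
)

```text
clock: 1.8
eef_pos: [425.8, 228.2, 150.6]
eef_rot: [3.141, -0.0, -3.037]
wrist_force: [-0.2, 0.3, 0.1]
finger_gap: 93.9
finger_force: 0.0
```

```bash
python3 - <<'E'
from h import *
plan(426,228,28,np.radians(6.1)); c=imaging.camera("side");cv2.imwrite("pics/s1.png",cv2.resize(c["img"][80:250,90:300,::-1],None,fx=3,fy=3))
E
```

```text
shift [ -0.2  -0.2 122.6] turn -0.1 q6 end -1.19 clock 1.8
```

View pics/s1.png

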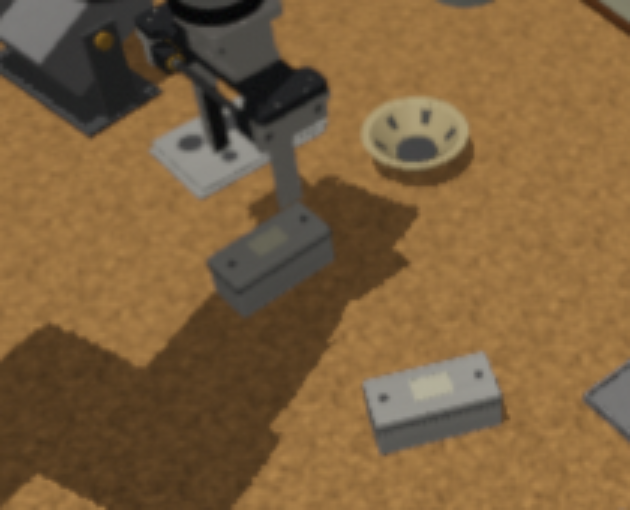

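The gripper is above the first case, at crop pixel (270,250), with the fingers straddling its width. I'll descend and grip.

arm_command(
  steps=[
    [1,0,0,50,0],
    [1,0,0,95,0],
    [1,0,0,115,0],
    [1,0,0,122,0],
    [1,0,0,122,0],
    [0.3,0,0,122,0],
    [0.3,0,0,122,0],
    [0.3,0,0,122,0],
    [0.3,0,0,122,0],
    [0.3,0,0,122,0],
    [0.3,0,0,122,0],
    [0.3,0,0,122,0],
  ],
  force=50,
)

```text
clock: 3.35
eef_pos: [426.0, 227.9, 28.5]
eef_rot: [3.142, 0.0, -3.037]
wrist_force: [-1.5, -0.0, 1.4]
finger_gap: 50.1
finger_force: 50.0
```

arm_command(
  steps=[
    [0.3,0,0,-10,0],
    [0.3,0,0,-35,0],
    [0.3,0,0,-70,0],
    [0.3,0,0,-100,0],
    [0.3,0,0,-115,0],
    [0.3,0,0,-120,0],
    [0.3,8,0,-120,0],
    [0.3,22,0,-120,0],
    [0.3,42,0,-120,0],
    [0.3,66,0,-120,0],
    [0.3,66,0,-120,0],
    [0.3,66,0,-120,0],
    [0.3,66,0,-120,0],
    [0.3,66,0,-120,0],
    [0.3,66,0,-120,0],
    [0.3,66,0,-120,0],
  ],
)

```text
clock: 5.35
eef_pos: [360.3, 221.0, 148.4]
eef_rot: [-3.142, -0.0, -3.037]
wrist_force: [-0.1, -0.1, -5.1]
finger_gap: 49.7
finger_force: 50.0
```

```bash
cat > m.py <<'E'
from h import *
w=[]
for i in range(3):
    s=monitor.read_state(); w.append(np.r_[s["wrist_force"],s["moment"]]); imaging.camera("top")
X=np.array([np.cos(s["eef_rot"][2]),np.sin(s["eef_rot"][2])]);m=np.mean(w,0)
print("F",m[:3].round(2),"M",m[3:].round(4),"M about tool-y",round(float(m[3:5]@[-X[1],X[0]]),4),"Mx",round(float(m[3:5]@X),4),"sd",np.std(w,0).round(3),s["eef_pos"].round(1),s["eef_rot"].round(3),s["finger_gap"])
E
python3 m.py
```

```text
F [ 0.21  0.22 -5.19] M [ 0.0956  0.0436 -0.0156] M about tool-y -0.0333 Mx -0.0996 sd [0.199 0.555 0.392 0.021 0.041 0.011] [360.3 221.  148.4] [-3.142 -0.    -3.037] 50.13564937660287
```

arm_command(
  steps=[
    [0.3,-8,0,0,0],
    [0.3,-22,0,0,0],
    [0.3,-42,0,0,0],
    [0.3,-66,0,0,0],
    [0.3,-66,0,0,0],
    [0.3,-66,0,0,0],
    [0.3,-66,0,0,0],
    [0.3,-66,0,0,0],
    [0.3,-66,0,0,0],
    [0.3,-66,0,0,0],
  ],
)

```text
clock: 6.75
eef_pos: [425.9, 227.9, 148.5]
eef_rot: [3.142, 0.0, -3.037]
wrist_force: [-0.5, -1.2, -4.4]
finger_gap: 49.5
finger_force: 50.0
```

```bash
python3 m.py
```

```text
F [-0.21 -0.54 -4.4 ] M [ 0.0491 -0.008  -0.0285] M about tool-y 0.0131 Mx -0.048 sd [0.664 0.467 0.06  0.012 0.023 0.044] [425.9 227.9 148.5] [ 3.142  0.    -3.037] 49.9877102979176
```

```bash
sed -i 's/range(3)/range(10)/' m.py; python3 m.py
```

```text
F [ 0.12  0.12 -5.57] M [ 0.0447 -0.0016 -0.0099] M about tool-y 0.0063 Mx -0.0443 sd [0.306 0.359 0.582 0.028 0.035 0.027] [425.9 227.9 148.4] [-3.142 -0.    -3.037] 49.56606633809283
```

arm_command(
  steps=[
    [0.3,8,0,0,0],
    [0.3,24,0,0,0],
    [0.3,48,0,0,0],
    [0.3,80,0,0,0],
    [0.3,80,0,0,0],
    [0.3,80,0,0,0],
    [0.3,80,0,0,0],
    [0.3,80,0,0,0],
    [0.3,80,0,0,0],
  ],
)

```text
clock: 8.52
eef_pos: [346.5, 219.5, 148.3]
eef_rot: [-3.142, -0.0, -3.037]
wrist_force: [0.4, -1.1, -5.2]
finger_gap: 49.6
finger_force: 50.0
```

```bash
python3 m.py
```

```text
F [ 0.08 -0.14 -5.36] M [0.0197 0.0107 0.0029] M about tool-y -0.0086 Mx -0.0207 sd [0.347 0.503 0.383 0.02  0.018 0.023] [346.4 219.6 148.5] [-3.142  0.    -3.037] 49.957365114673586
```

Moment shift is well below the 0.12 Nm a ball would give, so this case is silent. I'll set it back.

arm_command(
  steps=[
    [0.3,-20,0,0,0],
    [0.3,-60,0,0,0],
    [0.3,-80,0,10,0],
    [0.3,-80,0,50,0],
    [0.3,-80,0,90,0],
    [0.3,-80,0,108,0],
    [0.3,-80,0,115,0],
    [0.3,-80,0,119,0],
    [0.3,-80,0,120,0],
    [0.3,-80,0,120,0],
    [1,-80,0,120,0],
    [1,-80,0,120,0],
    [1,-80,0,120,0],
    [1,-80,0,120,0],
    [1,-80,0,110,0],
    [1,-80,0,70,0],
    [1,-80,0,20,0],
    [1,-80,0,0,0],
    [1,-80,0,0,0],
  ],
)

```text
clock: 11.4
eef_pos: [426.5, 228.2, 150.1]
eef_rot: [3.141, 0.003, -3.037]
wrist_force: [0.1, 0.9, 0.3]
finger_gap: 93.9
finger_force: 0.0
```

```bash
python3 -c "
from h import *
plan(446.3,-2.9,150,np.radians(159.6))"
```

```text
shift [ 4.500e+00 -2.319e+02  1.000e-01] turn 26.4 q6 end -1.22 clock 11.4
```

arm_command(
  steps=[
    [1,4.5,-232,0,26.4],
    [1,4.5,-232,0,26.4],
    [1,4.5,-232,0,26.4],
    [1,4.5,-232,0,26.4],
    [1,4.5,-232,0,26.4],
    [1,4.5,-232,0,26.4],
    [1,4.5,-232,50,26.4],
    [1,4.5,-232,95,26.4],
    [1,4.5,-232,115,26.4],
    [1,4.5,-232,122,26.4],
    [1,4.5,-232,122,26.4],
    [0.3,4.5,-232,122,26.4],
    [0.3,4.5,-232,122,26.4],
    [0.3,4.5,-232,122,26.4],
    [0.3,4.5,-232,122,26.4],
    [0.3,4.5,-232,122,26.4],
    [0.3,4.5,-232,122,26.4],
    [0.3,4.5,-232,122,26.4],
  ],
)

```text
clock: 13.65
eef_pos: [445.8, -3.3, 26.5]
eef_rot: [-3.142, 0.0, 2.786]
wrist_force: [-0.5, -0.7, 2.3]
finger_gap: 49.9
finger_force: 50.0
```

arm_command(
  steps=[
    [0.3,0,0,-10,0],
    [0.3,0,0,-35,0],
    [0.3,0,0,-70,0],
    [0.3,0,0,-100,0],
    [0.3,0,0,-115,0],
    [0.3,0,0,-120,0],
    [0.3,8,0,-120,0],
    [0.3,24,0,-120,0],
    [0.3,48,0,-120,0],
    [0.3,80,0,-120,0],
    [0.3,80,0,-120,0],
    [0.3,80,0,-120,0],
    [0.3,80,0,-120,0],
    [0.3,80,0,-120,0],
    [0.3,80,0,-120,0],
  ],
)

```text
clock: 15.52
eef_pos: [370.9, 24.5, 146.3]
eef_rot: [-3.141, -0.0, 2.786]
wrist_force: [0.1, -0.7, -1.8]
finger_gap: 49.5
finger_force: 50.0
```

```bash
python3 m.py
```

```text
F [-0.2  -0.18 -1.92] M [-0.0131  0.0157 -0.0069] M about tool-y -0.0102 Mx 0.0178 sd [0.543 0.455 0.32  0.021 0.029 0.027] [370.8  24.6 146.5] [3.142 0.    2.786] 50.1165425610324
```

arm_command(
  steps=[
    [0.3,-8,0,0,0],
    [0.3,-24,0,0,0],
    [0.3,-48,0,0,0],
    [0.3,-80,0,0,0],
    [0.3,-80,0,0,0],
    [0.3,-80,0,0,0],
    [0.3,-80,0,0,0],
    [0.3,-80,0,0,0],
    [0.3,-80,0,0,0],
  ],
)

```text
clock: 17.15
eef_pos: [445.7, -3.2, 146.6]
eef_rot: [3.142, 0.0, 2.786]
wrist_force: [-0.4, -0.0, -2.2]
finger_gap: 49.6
finger_force: 50.0
```

```bash
python3 m.py
```

```text
F [-0.09  0.07 -2.21] M [ 0.0032 -0.02    0.0097] M about tool-y 0.0177 Mx -0.01 sd [0.401 0.5   0.353 0.025 0.03  0.037] [445.8  -3.3 146.4] [-3.142  0.     2.786] 49.58042781472376
```

Also silent. I'll set it back and go to the third.

arm_command(
  steps=[
    [0.3,0,0,10,0],
    [0.3,0,0,50,0],
    [0.3,0,0,90,0],
    [0.3,0,0,108,0],
    [0.3,0,0,115,0],
    [0.3,0,0,119,0],
    [0.3,0,0,120,0],
    [0.3,0,0,120,0],
    [1,0,0,120,0],
    [1,0,0,120,0],
    [1,0,0,120,0],
    [1,0,0,120,0],
    [1,0,0,110,0],
    [1,0,0,70,0],
    [1,0,0,20,0],
    [1,0,0,0,0],
    [1,0,0,0,0],
  ],
)

```text
clock: 19.77
eef_pos: [446.3, -3.3, 148.0]
eef_rot: [3.141, 0.003, 2.786]
wrist_force: [0.2, 0.4, -0.5]
finger_gap: 93.7
finger_force: 0.0
```

```bash
python3 -c "
from h import *
plan(456.2,-237.1,150,np.radians(26.9))"
```

```text
shift [ -90.7 -215.7   -2. ] turn 132.7 q6 end 0.62 clock 19.775
```

arm_command(
  steps=[
    [1,-91,-216,-2,132.7],
    [1,-91,-216,-2,132.7],
    [1,-91,-216,-2,132.7],
    [1,-91,-216,-2,132.7],
    [1,-91,-216,-2,132.7],
    [1,-91,-216,-2,132.7],
    [1,-91,-216,-2,132.7],
    [1,-91,-216,-2,132.7],
    [1,-91,-216,-2,132.7],
    [1,-91,-216,-2,132.7],
    [1,-91,-216,-2,132.7],
    [1,-91,-216,-2,132.7],
    [1,-91,-216,-2,132.7],
    [1,-91,-216,-2,132.7],
    [1,-91,-216,-2,132.7],
    [1,-91,-216,-2,132.7],
  ],
)

```text
clock: 21.78
eef_pos: [455.7, -237.4, 148.2]
eef_rot: [-3.141, 0.0, 0.471]
wrist_force: [-0.7, 0.3, -0.7]
finger_gap: 93.7
finger_force: 0.0
```

```bash
python3 -c "
from h import *
plan(456.2,-237.1,28,np.radians(26.9))"
```

```text
shift [  0.6  -0.  120.2] turn 0.1 q6 end 0.62 clock 21.775
```

arm_command(
  steps=[
    [1,0,0,50,0],
    [1,0,0,95,0],
    [1,0,0,114,0],
    [1,0,0,120,0],
    [1,0,0,120,0],
    [0.3,0,0,120,0],
    [0.3,0,0,120,0],
    [0.3,0,0,120,0],
    [0.3,0,0,120,0],
    [0.3,0,0,120,0],
    [0.3,0,0,120,0],
    [0.3,0,0,120,0],
  ],
)

```text
clock: 23.28
eef_pos: [456.0, -237.7, 28.6]
eef_rot: [3.141, -0.0, 0.47]
wrist_force: [1.3, -3.6, 0.8]
finger_gap: 49.5
finger_force: 50.0
```

arm_command(
  steps=[
    [0.3,0,0,-10,0],
    [0.3,0,0,-35,0],
    [0.3,0,0,-70,0],
    [0.3,0,0,-100,0],
    [0.3,0,0,-115,0],
    [0.3,0,0,-120,0],
    [0.3,8,0,-120,0],
    [0.3,24,0,-120,0],
    [0.3,48,0,-120,0],
    [0.3,80,0,-120,0],
    [0.3,80,0,-120,0],
    [0.3,80,0,-120,0],
    [0.3,80,0,-120,0],
    [0.3,80,0,-120,0],
    [0.3,80,0,-120,0],
  ],
)

```text
clock: 25.15
eef_pos: [527.0, -201.4, 148.6]
eef_rot: [3.141, -0.0, 0.469]
wrist_force: [-0.8, 0.0, -9.2]
finger_gap: 49.6
finger_force: 50.0
```

```bash
python3 m.py
```

```text
F [-0.21  0.04 -8.89] M [-0.0374  0.1412 -0.0012] M about tool-y 0.1428 Mx 0.0306 sd [0.541 0.423 0.497 0.03  0.02  0.033] [ 527.1 -201.2  148.4] [-3.142  0.     0.47 ] 49.7292853051154
```

arm_command(
  steps=[
    [0.3,-8,0,0,0],
    [0.3,-24,0,0,0],
    [0.3,-48,0,0,0],
    [0.3,-80,0,0,0],
    [0.3,-80,0,0,0],
    [0.3,-80,0,0,0],
    [0.3,-80,0,0,0],
    [0.3,-80,0,0,0],
    [0.3,-80,0,0,0],
  ],
)

```text
clock: 26.78
eef_pos: [455.9, -237.3, 148.3]
eef_rot: [-3.141, 0.0, 0.47]
wrist_force: [1.2, 0.2, -7.5]
finger_gap: 49.8
finger_force: 50.0
```

```bash
python3 m.py
```

```text
F [ 0.42  0.07 -8.45] M [-0.0189  0.1442 -0.0002] M about tool-y 0.1371 Mx 0.0484 sd [0.396 0.441 0.452 0.023 0.039 0.029] [ 455.8 -237.4  148.5] [ 3.142 -0.     0.47 ] 49.60434341947954
```

The third case shows a large offset moment but no shift yet, so this is inconclusive. I'll shake it harder.

arm_command(
  steps=[
    [0.3,8,0,0,0],
    [0.3,24,0,0,0],
    [0.3,48,0,0,0],
    [0.3,80,0,0,0],
    [0.3,120,0,0,0],
    [0.3,170,0,0,0],
    [0.3,170,0,0,0],
    [0.3,170,0,0,0],
    [0.3,170,0,0,0],
    [0.3,170,0,0,0],
    [0.3,170,0,0,0],
  ],
)

```text
clock: 28.65
eef_pos: [607.2, -160.8, 148.7]
eef_rot: [3.141, -0.0, 0.469]
wrist_force: [0.8, -0.3, -9.1]
finger_gap: 49.8
finger_force: 50.0
```

```bash
python3 m.py
```

```text
F [ 0.03  0.24 -8.67] M [-0.0618  0.1912  0.0049] M about tool-y 0.1984 Mx 0.0314 sd [0.534 0.477 0.316 0.03  0.025 0.03 ] [ 607.4 -160.5  148.4] [-3.142  0.     0.47 ] 49.68740183399354
```

arm_command(
  steps=[
    [0.3,-8,0,0,0],
    [0.3,-24,0,0,0],
    [0.3,-48,0,0,0],
    [0.3,-80,0,0,0],
    [0.3,-120,0,0,0],
    [0.3,-170,0,0,0],
    [0.3,-170,0,0,0],
    [0.3,-170,0,0,0],
    [0.3,-170,0,0,0],
    [0.3,-170,0,0,0],
    [0.3,-170,0,0,0],
  ],
)

```text
clock: 30.52
eef_pos: [456.0, -237.2, 148.3]
eef_rot: [-3.141, 0.0, 0.47]
wrist_force: [0.4, 0.5, -9.1]
finger_gap: 49.2
finger_force: 50.0
```

```bash
python3 m.py
```

```text
F [ 0.11  0.09 -8.7 ] M [-0.0082  0.0716  0.0045] M about tool-y 0.0676 Mx 0.0251 sd [0.478 0.342 0.322 0.03  0.036 0.022] [ 455.8 -237.4  148.4] [-3.142  0.     0.47 ] 50.060310020908524
```

The moment shifts by 0.13 Nm, which matches the ball, so this is the rattling case. I'll take it to the tray.

```bash
python3 -c "
from h import *
plan(627,-110,129,np.radians(2.7))"
```

```text
shift [210.4 -36.2  19.5] turn 24.2 q6 end 1.35 clock 31.025
```

arm_command(
  steps=[
    [0.3,10,-2,0,2],
    [0.3,35,-6,0,5],
    [0.3,70,-12,5,9],
    [0.3,110,-19,10,13],
    [0.3,150,-26,15,18],
    [0.3,180,-31,18,21],
    [0.3,200,-34,19,23],
    [0.3,208,-36,19.5,24.2],
    [0.3,210.5,-36,19.5,24.2],
    [0.3,210.5,-36,19.5,24.2],
    [0.3,210.5,-36,19.5,24.2],
    [0.3,210.5,-36,19.5,24.2],
    [0.3,210.5,-36,19.5,24.2],
    [0.3,210.5,-36,19.5,24.2],
  ],
)

```text
clock: 32.78
eef_pos: [627.2, -110.1, 129.0]
eef_rot: [3.142, -0.0, 0.047]
wrist_force: [-0.5, 0.5, -9.6]
finger_gap: 49.5
finger_force: 50.0
```

```bash
python3 - <<'E'
from h import *
s=monitor.read_state();print(s["clock"],s["eef_pos"],s["eef_rot"],s["finger_gap"],s["finger_force"])
c=imaging.camera("side");cv2.imwrite("pics/s2.png",cv2.resize(c["img"][60:330,140:430,::-1],None,fx=2.2,fy=2.2))
c=imaging.camera("top")
for r in trace(c,"case_1"): 
    if r["p"]>.3: print(r["p"],np.round(r["rect"]),[np.round(x,1) for x in rectw(c,r["region"],48)])
E
```

```text
32.775 [ 627.17598265 -110.12787147  128.97366601] [ 3.14154619e+00 -3.85071606e-05  4.72724953e-02] 49.484185233218156 49.999842792749405
0.84 [386. 243.  25.  36.] [array([ 402.6, -392.3]), array([108. ,  60.5]), np.float64(5.8)]
0.77 [345. 277.  23.  37.] [array([ 303.4, -272. ]), array([ 58.8, 108.8]), np.float64(84.0)]
0.75 [357. 128.  40.  38.] [array([ 745.3, -310.7]), array([113.7,  68.7]), np.float64(39.6)]
0.7 [176. 231.  27.  39.] [array([427.2, 225.3]), array([115.3,  58.7]), np.float64(8.9)]
```

View pics/s2.png

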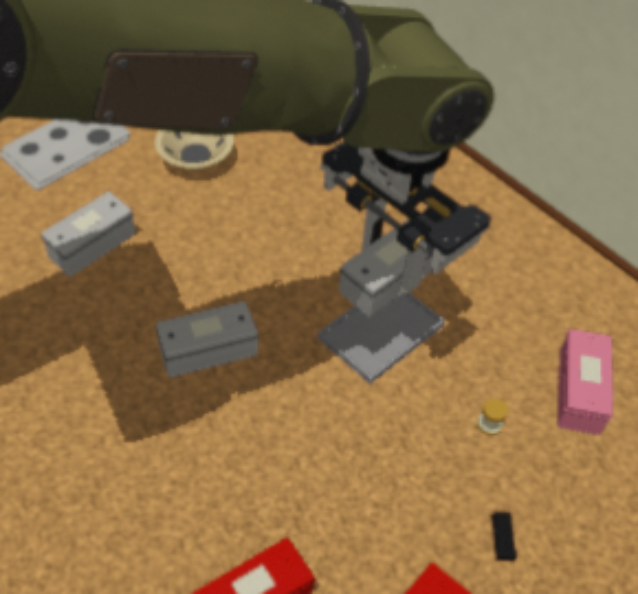

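The rattling case, at crop pixel (385,275), is held level above the tray at (385,335) and parallel to it. The two silent cases stand where they were, at (90,232) and (207,338).

```bash
python3 -c "
from h import *
print(job.sign_off())"
```

```text
the job is handed in; nothing more can be done
None
```

I found the rattling case (the third one I shook) and handed the job in, with it held level over the middle of the tray, its underside about 100 mm above the bench. The two silent cases are back where they stood; they only got the gentler shake, which hadn't moved the ball in the third case, but the third's 0.13 Nm moment shift under a harder shake matches the ball.

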